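Clear an empty sauce tub through the sprung flap of a counter waste bin

ROBOT

A 6-joint arm with a two-finger parallel gripper is mounted at the origin on the work surface. World frame = base frame: x ahead of the robot, y to its left, z up, the work surface at z = 0. Lengths are in mm, angles in rad, forces in N, time in s.
With the tool pointing down it reaches from about 325 to 850 mm from the base axis. Payload 4.4 kg.
Tool frame: the origin (TCP) lies at the very end of the fingers, on their centre line; the grasp point (between the pads) lies 19 mm behind it (r.pinch_z is the z of the grasp point in the tool frame, in mm); z points along the fingers, y is the direction in which the jaws open and shut (so a half turn about z gives the same grasp; the last joint's range is limited). The gripper opens to 94 mm and grips with 3 to 60 N. Pads are 16 mm wide; open, the fingers measure 119 mm over their backs; the gripper's body (75 mm by 177 mm) begins 78 mm behind the grasp point.
Start: joints at [-1.252, 0.207, 1.542, -0, 1.393, -0.15], TCP at [260.296, -512.712, 205.447] pointing down, gripper open.
Joint ranges: [-2.73, 2.73], [-0.86, 2.22], [0.23, 2.46], [-1.11, 4.25], [0.08, 2.63], [-2.82, 2.82]. Speed limits (rad/s): [2.79, 2.79, 3.14, 3.14, 3.14, 3.14].

INTERFACE

Orientations are given as a 3x3 rotation matrix whose columns are the frame's x, y, z axes.
In Python, from station import r gives the robot as it stands. The module is installed in compiled form; this text tells all that it offers. Calls block until the motion is done:
- r.move_pose(position, orientation): joint-space move of the TCP to a pose.
- r.move_l(position, max_speed=150, frame=None, max_force=None): straight line of the TCP; frame=None keeps the orientation; max_speed is the mean speed in mm/s. With max_force (N) it stops when the force on the tool has changed by that much, and returns True; else False.
- r.movej(angles): joint-space move.
- r.set_gripper(opening): finger opening in mm; the grip force is fixed at half the most; returns when the fingers have stopped.
- r.sleep(seconds).
- r.ik(position, orientation): joint angles nearest the present ones, or None.
- r.get_state(): the state.
- r.snapshot(name): name is "side" or "top"; returns (picture, depth): 420x560x3 uint8, red, green, blue; 420x560 float32, mm along the optical axis (not along the pixel's ray), 0 where there is no reading.
- r.calibration(name): a dict with "fx", "fy", "cx", "cy" (pixels), "rvec" (rotation vector, rad) and "tvec" (3), from world to camera coordinates, as OpenCV has them. Camera axes: x right, y down, z forward; pixel columns grow to the right and rows downward; lengths in mm; the calibration is good to about 2 mm. A picture is of the moment at which its call begins. calibration takes no time and is no camera call.
A pose or a line that the arm cannot do raises r.PlanningError and nothing moves.
- r.finish_job(): hands the job in, once; it reports no verdict.
The state is a dict: "clock": time; "joint_positions": joint angles; "dq": joint speeds; "tau": joint torques, N m; "tcp_pos": TCP position; "tcp_rot": TCP orientation; "force": force on the tool from outside, world axes, zero at the start; "torque": the same for the moment, N m; "opening": finger opening in mm.
Only numpy, scipy, OpenCV 4.12 (cv2) and the standard library are available. Lean on these libraries where they do the work, as an engineer would, in place of code of your own. Each camera call takes 0.05 s, during which the arm holds its last target. There are 200 camera calls.

TASK

Somebody left an empty sauce tub on the ledge of the countertop waste bin: push the bin's sprung flap open with one finger and, while that finger keeps it open, push the tub off the ledge into the bin with the other finger. Slide the tub along the ledge without picking it up, and do not use the tub itself to shove the flap open. Leave the ramekin, the shaker and everything else standing where they are, and let the flap fall shut at the end.

Things in the scene. Friction and masses are not known exactly. Their poses are not given: they have to be found in the camera images.
- bin: stainless countertop waste bin, 310 deep (x) x 330 wide (y) x 220 mm high, fixed to the counter: a flat ledge in front, a sloping flap behind it, a hood at the back, hollow inside (floor 16 mm above the counter). Origin at the centre of its underside, x from its front to its back (away from the robot), y to its left, z up
- flap (a joint): grey sprung flap, 294 wide, 133 long, 3 mm thick, hinged at its top edge under the hood. 0 = shut: slopes down 28 degrees to the front, its free edge level with the ledge, 2 mm behind the ledge edge. Grows (rad) as the free edge swings down and back into the bin; 1.1 = hanging straight down, stop 1.25. A push of 0.5 to 4 N opens it, e.g. a fingertip moving level over the ledge edge; a spring shuts it
- ledge_edge (a point): middle of the rear edge of the ledge, where the opening begins (bin x = -10, y = 0, z = 150 mm); same axes as the bin. The ledge is flat, 145 mm from its front (no lip) to this edge, over the bin's full width, with 8 mm upstands at its two side ends only. The opening behind is 300 mm wide between two 15 mm black cheeks that slope up to the hood
- flap_hinge (a point): middle of the flap's hinge line (bin x = 110, y = 0, z = 212 mm); same axes as the bin. From here to the back of the bin runs the black hood, its flat top 220 mm above the counter
- tub: the empty sauce tub: small open white plastic rectangular tub, at its rim 46 (x) x 58 (y) x 28 mm high, about 25 g, on the ledge, its x axis pointing roughly at the flap; origin at the centre of its underside, z up
- ramekin: small white ceramic ramekin, round, 60 mm across and 38 mm high, standing on the ledge; origin at the centre of its underside, z up. A bystander: it goes to the wash, not the bin
- shaker: steel salt shaker, a round pot 44 mm across and 73 mm high, standing on the ledge; origin at the centre of its underside, z up. A bystander
- squeeze_bottle: white squeeze bottle with a cone nozzle, 62 mm across, 200 mm high, on the counter to the left; origin at the centre of its underside. A bystander
- pickle_jar: lidded jar, 80 mm across, 120 mm high, on the counter to the left; origin at the centre of its underside. A bystander
- spoon: serving spoon, 240 mm long, lying on the counter to the near right; origin on its underside near its middle. A bystander
- plastic_cup: clear plastic cup, 84 mm across, 110 mm high, on the counter to the right; origin at the centre of its underside. A bystander
There are look-alikes about, which are no part of the job. Leave any blue look-alike of the tub alone.

How it is judged:
By the outcome, as a careful person would: the job done as asked, in the order asked, and still so for the second after the job is handed in, with the robot touching nothing.
It also fails if it takes over 34 s, if anything falls off the work surface, if the arm or the gripper's body presses on something with over 40 N, if the wrist force passes 120 N, or if a joint passes its speed limit or range.

## Working session

There is one attempt and no reset: what is moved stays moved. The work goes in short steps, each a Python script; the robot and the scene stay as the last script left them, time stands still between calls to the robot, and variables do not carry over. Pictures are saved under pics/ and viewed, about 8 in all and at most 12, crops included, and the job is handed in when it is done.

```bash
mkdir -p pics; cat > h.py <<'E'
import numpy as np, cv2
from station import r
def cam(n):
    c=r.calibration(n); R,_=cv2.Rodrigues(np.array(c["rvec"],float)); return c,R,np.array(c["tvec"],float).ravel()
def pts(n,depth):
    c,R,t=cam(n); v,u=np.mgrid[:420,:560]
    P=np.stack([(u-c["cx"])/c["fx"]*depth,(v-c["cy"])/c["fy"]*depth,depth],-1)
    return (P-t)@R
def snap(n,f):
    im,d=r.snapshot(n); cv2.imwrite(f"pics/{f}.png",cv2.cvtColor(im,cv2.COLOR_RGB2BGR)); np.save(f"pics/{f}.npy",d); return im,d
E
python3 - <<'E'
from h import *
for n in("top","side"):
    im,d=snap(n,n+"0"); c,R,t=cam(n); print(n,c,"campos",-R.T@t)
print(r.get_state()["clock"])
a=cv2.imread("pics/top0.png");b=cv2.imread("pics/side0.png")
E
```

```text
top {'fx': 462.35460875577564, 'fy': 462.35460875577564, 'cx': 285.8363997789522, 'cy': 214.16311691670742, 'rvec': array([ 2.17186547, -2.13359921,  0.12192669]), 'tvec': array([   8.44512219,  518.83340273, 1413.07891756])} campos [3.40742707e+02 1.16038674e+00 1.46626891e+03]
side {'fx': 543.9427385939057, 'fy': 543.9427385939057, 'cx': 275.75772148782556, 'cy': 209.5564178223233, 'rvec': array([ 0.12655031, -2.81640971,  1.28522794]), 'tvec': array([ 477.46404315,  143.46810749, 1725.14109338])} campos [ 357.34054461 1247.64752655 1241.10845099]
0.1
```

View pics/top0.png

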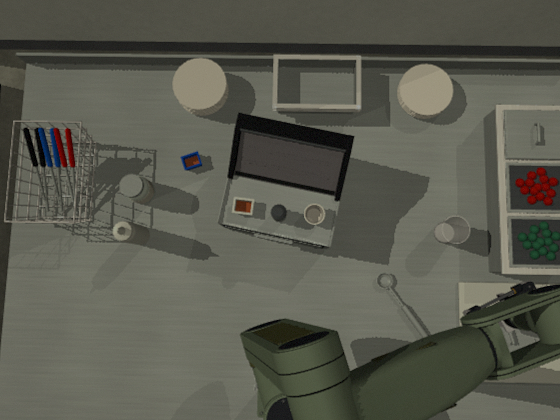

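View pics/side0.png

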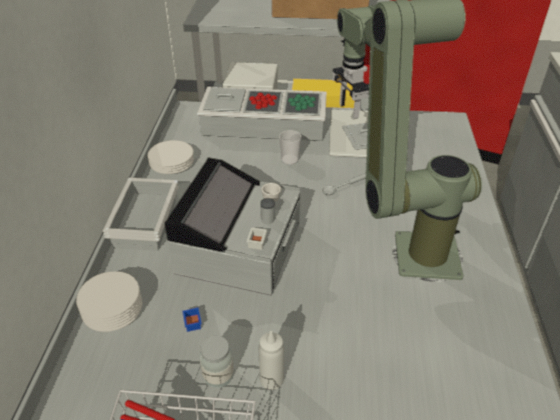

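The top view shows the bin at about (285,180), yawed slightly. On its ledge are the white tub (243,206), the shaker (279,213) and the ramekin (314,214). The blue look-alike is at (192,161), on the counter. The side view agrees. Next I'll get metric positions from both views.

```bash
python3 - <<'E'
from h import *
for n,box in (("top",(105,255,212,362)),("side",(150,290,160,305))):
    d=np.load(f"pics/{n}0.npy"); im=cv2.imread(f"pics/{n}0.png"); P=pts(n,d)
    m=np.zeros(d.shape,bool); m[box[0]:box[1],box[2]:box[3]]=1; m&=d>0
    hsv=cv2.cvtColor(im,cv2.COLOR_BGR2HSV)
    for nm,lo,hi in(("hood",212,228),("ledge",142,156)):
        k=(m&(P[...,2]>lo)&(P[...,2]<hi)).astype(np.uint8)
        if nm=="hood": k&=(hsv[...,2]<60)
        else: k&=(hsv[...,2]>75)
        k=cv2.morphologyEx(k,cv2.MORPH_OPEN,np.ones((3,3),np.uint8))
        q=P[k>0]; 
        (c,s,a)=cv2.minAreaRect(q[:,:2].astype(np.float32)); print(n,nm,len(q),np.median(q[:,2]),c,s,a)
    # objects on ledge
    k=(m&(P[...,2]>160)&(P[...,2]<260)).astype(np.uint8)
    R=P[...,:2]; 
    white=(hsv[...,1]<70)&(hsv[...,2]>140)
    red=((hsv[...,0]<15))&(hsv[...,1]>110)&(hsv[...,2]>60)
    for nm,kk in(("white",m&white),("red",m&red),):
        N,L,st,ce=cv2.connectedComponentsWithStats(kk.astype(np.uint8))
        for i in range(1,N):
            if st[i,4]<15: continue
            q=P[L==i]; print(n,nm,st[i],ce[i].round(1),"z pct",np.percentile(q[:,2],[5,50,95]).round(0),cv2.minAreaRect(q[q[:,2]>165][:,:2].astype(np.float32)) if (q[:,2]>165).sum()>4 else q.mean(0))
# heightmap around ledge from top
d=np.load("pics/top0.npy");P=pts("top",d)
np.set_printoptions(linewidth=250)
print(P[196:250:3,222:340:5,2].round(0).astype(int))
im=cv2.imread("pics/top0.png")[105:260,210:365];cv2.imwrite("pics/crop_t.png",cv2.resize(im,None,fx=3.8,fy=3.8,interpolation=cv2.INTER_CUBIC))
a=cv2.resize(cv2.imread("pics/side0.png")[150:295,160:310],None,fx=4,fy=4,interpolation=cv2.INTER_CUBIC);cv2.imwrite("pics/crop_s.png",a)
E
```

```text
top hood 2328 220.3416375706051 (615.6893920898438, 19.546615600585938) (329.7222595214844, 272.4221496582031) 79.10708618164062
top ledge 4183 150.36948465285911 (515.720703125, 39.023590087890625) (323.0558166503906, 145.06089782714844) 78.99427795410156
top white [273 105  16   3  26] [279.5 105.8] z pct [85. 88. 93.] [849.06466158  42.81513845  88.2545066 ]
top white [290 105  71   4 168] [331. 106.] z pct [84. 88. 93.] [ 850.94443671 -116.31455907   88.34843439]
top white [232 197  22  18  90] [242.2 205.3] z pct [174. 179. 184.] ((523.1746215820312, 138.96173095703125), (56.75386047363281, 44.341304779052734), 83.42877197265625)
top white [304 204  13  13  23] [308.  207.8] z pct [148. 187. 191.] ((516.8814697265625, -46.2595329284668), (13.903221130371094, 47.8272705078125), 46.22712707519531)
top red [235 200  16  13 153] [242.8 205.9] z pct [150. 154. 158.] [525.27668896 140.04140538 154.34396559]
side hood 971 219.0585906850176 (721.0897827148438, 3.2316741943359375) (335.6515197753906, 61.14761734008789) 80.98405456542969
side ledge 2786 149.45282513707951 (591.20690917968
[... 2216 characters left out ...]
132  150  148  150  153  144  150  152  151  151  153  150  151  147  152  158    0]
 [  -1    2    7   -4   -1    4    1  117  116  128  133  149  154  154  150  149  156  150  151  153  149  152  154    2]
 [  -2 1466    4    4   -3   -3    0   -4    3  113  122  117  128  132  156  154  148  150  148  151  154  151   -3    4]
 [   1    4   -1    4    0   -5    4    0   -6   -3    0    0  119  114  118  133  149  150  150  156  152  149    2   -1]
 [  -1   -2    2    3   -2    0   -4    1    0   -5   -5    5   -6    0    0   -3   80  127  132  152  150  151   -2   -4]
 [  -5   -6   -1   -1    1    1    4    6    2   -6    7    3    5    2    2   -6   -1    4   33   85  104  115    2    7]]
```

View pics/crop_t.png

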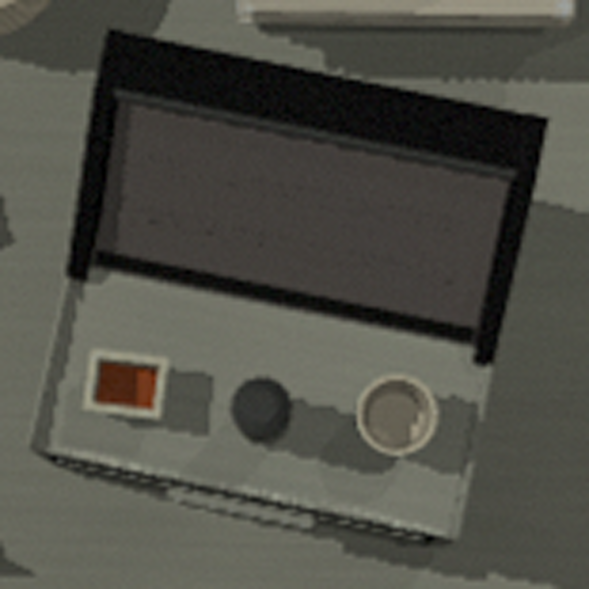

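The views agree on the bin: ledge z is about 150, hood z about 220, and bin yaw about -11°. The tub sits at the left end of the ledge, with about 23 mm clear of the upstand.

Plan:
1. Set the jaws along bin x, fully open and straddling the tub, with the front finger ahead of it and the rear finger behind.
2. Make one level push. The front finger opens the flap well before the tub reaches the edge.

First I'll go above the tub and check.

```bash
cat >> h.py <<'E'
A=np.deg2rad(-11.0); X=np.array([np.cos(A),np.sin(A),0]); Y=np.array([-np.sin(A),np.cos(A),0])
O=np.array([515.7,39.0,0])+82.5*X
def w(bx,by,z): return O+bx*X+by*Y+np.array([0,0,z])
def tobin(p): q=np.asarray(p)-O; return np.stack([q@X,q@Y,q[...,2]],-1)
def rot(s): y=s*X; z=np.array([0,0,-1.]); return np.stack([np.cross(y,z),y,z],1)
def survey(n,d):
    P=tobin(pts(n,d)); on=(d>0)&(abs(P[...,1])<152)&(P[...,0]>-150)&(P[...,0]<-15)&(P[...,2]>166)&(P[...,2]<235)
    N,L,st,ce=cv2.connectedComponentsWithStats(on.astype(np.uint8))
    for i in range(1,N):
        if st[i,4]<25: continue
        q=P[L==i]; c,s,a=cv2.minAreaRect(q[:,:2].astype(np.float32)); print(n,"px",ce[i].round(),"bin",np.round(c,1),"size",np.round(s,1),round(a,1),"top",np.percentile(q[:,2],90).round(1))
E
python3 - <<'E'
from h import *
for n in("top","side"): survey(n,np.load(f"pics/{n}0.npy"))
print("origin",O)
s=r.get_state(); print(s["opening"],s["tcp_rot"])
for sg in(1,-1):
    for p in((-75,100,330),(-75,100,155),(40,100,155)): print(sg,p,r.ik(w(*p),rot(sg)))
E
```

```text
top px [242. 206.] bin [-95.4  99.4] size [46.2 57.8] 5.1 top 182.0
top px [278. 213.] bin [-97.6  -3.5] size [41.1 41.2] 12.0 top 225.3
top px [314. 213.] bin [ -77.5 -102.6] size [57.4 56.1] 12.2 top 190.6
side px [268. 201.] bin [-86.6 -53.6] size [ 58.2 156.4] 9.0 top 219.9
side px [256. 236.] bin [-96.9 101.4] size [46.4 66.9] 5.7 top 179.9
origin [596.68424263  23.25825788   0.        ]
94.20740638511114 [[ 8.91639945e-01  4.52744778e-01 -6.11923431e-04]
 [ 4.52745076e-01 -8.91637937e-01  1.92003401e-03]
 [ 3.23671224e-04 -1.98902434e-03 -9.99997970e-01]]
1 (-75, 100, 330) [ 9.04623103e-02  1.05174207e-01  1.40438922e+00 -4.44089210e-16
  1.63202922e+00  2.82448528e-01]
1 (-75, 100, 155) [ 9.04623103e-02  2.18908485e-01  1.63520206e+00 -4.44089210e-16
  1.28748210e+00  2.82448528e-01]
1 (40, 100, 155) [ 4.19773790e-02  4.33890811e-01  1.35229322e+00 -4.44089210e-16
  1.35540862e+00  2.33963597e-01]
-1 (-75, 100, 330) None
-1 (-75, 100, 155) None
-1 (40, 100, 155) None
```

```bash
python3 - <<'E'
from h import *
p=r.get_state()["tcp_pos"]
r.move_l([p[0],p[1],340],max_speed=250)
r.move_pose(w(-79,100,330),rot(1))
r.move_l(w(-79,100,200),max_speed=150)
s=r.get_state(); print(s["clock"],tobin(s["tcp_pos"]),s["force"])
snap("top","t1"); im,d=snap("side","s1")
a=cv2.imread("pics/s1.png")[130:295,150:330];b=cv2.imread("pics/t1.png")[130:260,200:340]
b=cv2.resize(b,(390,int(130*390/140)),interpolation=cv2.INTER_CUBIC);a=cv2.resize(a,(395,362))
cv2.imwrite("pics/c1.png",np.hstack([a,b]))
E
```

```text
4.3083 [-78.14530457 100.19020443 201.13964999] [ 0.54711969 -0.48176513  0.69068843]
```

View pics/c1.png

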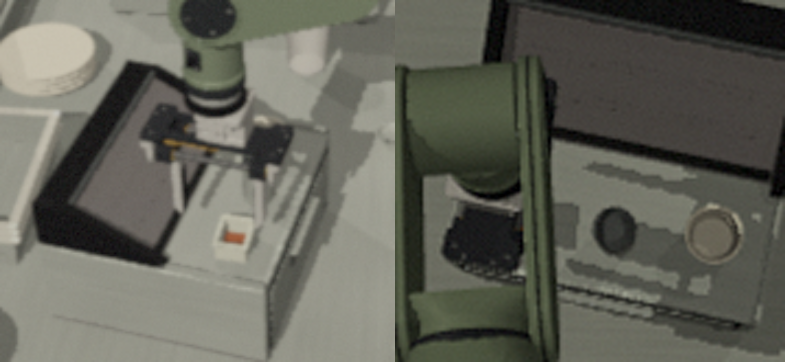

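The side view shows the open fingers hanging over the ledge on either side of the tub along x, with the flap shut. I'll check the finger positions from depth, then descend with a force guard.

```bash
python3 - <<'E'
from h import *
d=np.load("pics/s1.npy"); P=tobin(pts("side",d))
m=(d>0)&(P[...,2]>196)&(P[...,2]<235)&(P[...,1]>80)&(P[...,1]<125)&(P[...,0]<0)
for a,b in((-160,-95),(-80,0)):
    q=P[m&(P[...,0]>a)&(P[...,0]<b)]; print(len(q),np.percentile(q,[3,50,97],axis=0).round(1).tolist())
st=r.move_l(w(-79,100,156),max_speed=70,max_force=5)
s=r.get_state(); print(st,s["clock"],tobin(s["tcp_pos"]),s["force"])
im,d=snap("side","s2"); cv2.imwrite("pics/c2.png",cv2.resize(cv2.imread("pics/s2.png")[130:295,150:330],None,fx=3.3,fy=3.3,interpolation=cv2.INTER_CUBIC))
E
```

```text
46 [[-139.3, 91.5, 206.2], [-135.1, 109.5, 220.6], [-127.4, 114.8, 234.1]]
54 [[-34.0, 94.6, 202.0], [-29.7, 108.8, 219.7], [-20.3, 114.9, 231.7]]
False 5.1833 [-78.78636228 100.0560662  156.07691523] [ 0.78690671 -0.27893013 -0.33856702]
```

View pics/c2.png

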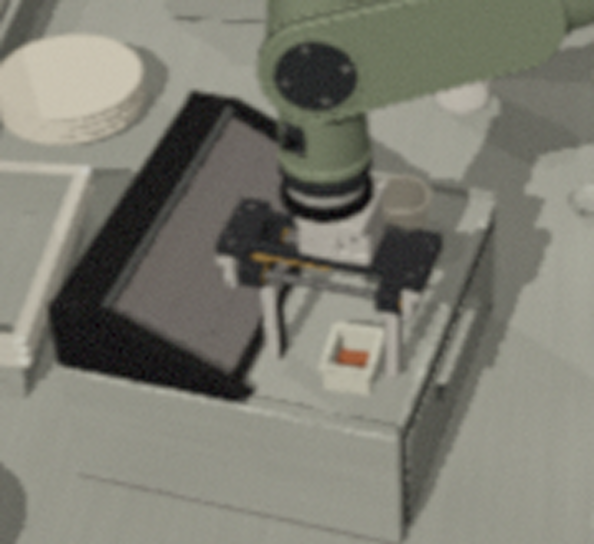

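In the picture the fingers straddle the tub cleanly, with a gap at each. Now the level push, in two stages with a look in between.

```bash
python3 - <<'E'
from h import *
def rep(st): s=r.get_state(); print(st,round(s["clock"],2),tobin(s["tcp_pos"]).round(1),np.round(s["force"],2))
rep(r.move_l(w(-38,100,156),max_speed=70,max_force=15))
rep(r.move_l(w(2,100,156),max_speed=60,max_force=15))
snap("side","s3"); cv2.imwrite("pics/c3.png",cv2.resize(cv2.imread("pics/s3.png")[130:295,150:330],None,fx=3.3,fy=3.3,interpolation=cv2.INTER_CUBIC))
E
```

```text
False 5.97 [-37.8 100.  156. ] [-0.5   0.58  0.81]
False 6.78 [  2.5  99.8 156.2] [-0.57 -1.66  0.83]
```

View pics/c3.png

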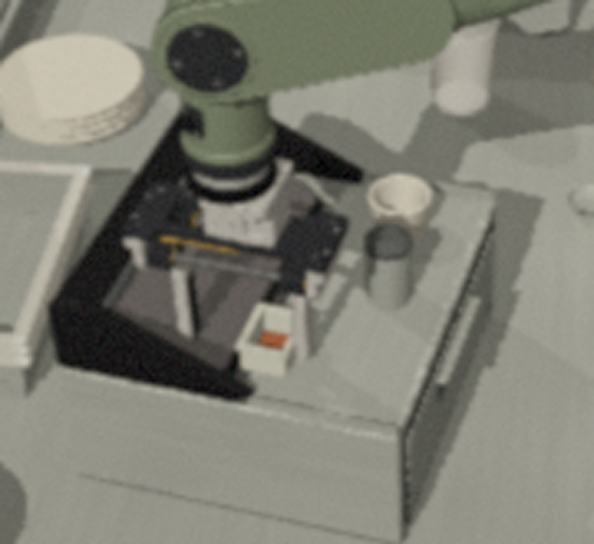

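The front finger is holding the flap open, and the tub is half over the edge with the rear finger behind it. I'll finish the push.

```bash
python3 - <<'E'
from h import *
s0=0
st=r.move_l(w(36,100,156),max_speed=60,max_force=15)
r.sleep(0.5)
s=r.get_state(); print(st,round(s["clock"],2),tobin(s["tcp_pos"]).round(1),np.round(s["force"],2))
snap("side","s4"); snap("top","t4")
a=cv2.resize(cv2.imread("pics/s4.png")[130:295,150:330],(400,367),interpolation=cv2.INTER_CUBIC);b=cv2.resize(cv2.imread("pics/t4.png")[105:260,200:369],(400,367),interpolation=cv2.INTER_CUBIC)
cv2.imwrite("pics/c4.png",np.hstack([a,b]))
E
```

```text
False 8.05 [ 35.9 100.  156.1] [-4.1   0.41 -1.98]
```

View pics/c4.png

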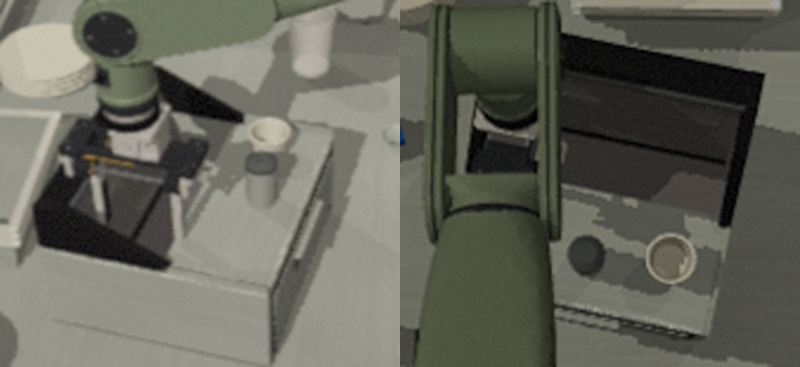

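The tub has left the ledge and isn't hanging between the fingers. I'll retreat level so the flap follows the finger shut, then lift clear and check.

```bash
python3 - <<'E'
from h import *
def rep(st): s=r.get_state(); print(st,round(s["clock"],2),tobin(s["tcp_pos"]).round(1),np.round(s["force"],2))
rep(r.move_l(w(-79,100,156),max_speed=80,max_force=15))
rep(r.move_l(w(-79,100,330),max_speed=150))
r.move_pose([300,-450,330],np.array(rot(1)))  if r.ik([300,-450,330],rot(1)) is not None else r.movej([-1.0,.1,1.4,0,1.63,.28])
r.sleep(.3); rep(0)
im,d=snap("top","t5"); survey("top",d)
im2,d2=snap("side","s5"); survey("side",d2)
for n,dd in(("top",d),("side",d2)):
    P=tobin(pts(n,dd)); m=(dd>0)&(abs(P[...,1])<130)&(P[...,0]>0)&(P[...,0]<95)
    q=P[m]; print(n,"flap resid mm",np.percentile(q[:,2]-(212+(q[:,0]-110)*np.tan(np.deg2rad(28))),[5,50,95]).round(1))
    m0=(abs(dd-np.load(f"pics/{'t' if n=='top' else 's'}{'op' if n=='top' else 'ide'}0.npy"))>25); 
a=cv2.resize(cv2.imread("pics/s5.png"),(400,300));b=cv2.resize(cv2.imread("pics/t5.png"),(400,300))
cv2.imwrite("pics/c5.png",np.hstack([a,b]))
E
```

```text
False 9.73 [-78.5 100.  156. ] [-0.06  0.61 -0.04]
False 11.04 [-79.6  99.8 328.7] [0.92 0.68 0.45]
0 13.6 [-200.6 -520.8  330. ] [-0.22 -0.33  0.23]
top px [278. 213.] bin [-97.5  -3.6] size [40.6 41.2] 13.0 top 225.1
top px [314. 213.] bin [ -77.4 -102.4] size [56.6 56. ] 11.2 top 190.1
side px [268. 201.] bin [-84.  -53.7] size [ 58.8 156.3] 6.8 top 219.9
top flap resid mm [-4.1  1.2  5.9]
side flap resid mm [-5.2  0.2  5.5]
```

View pics/c5.png

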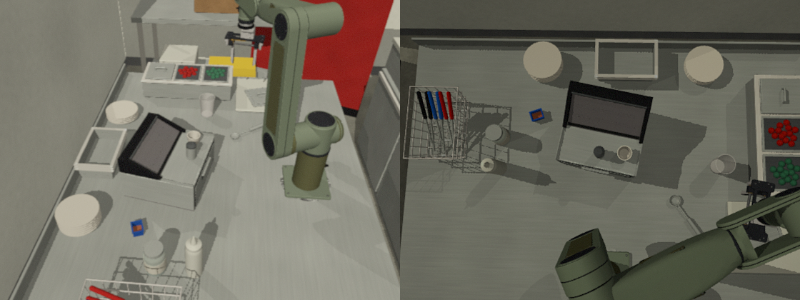

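The ledge now holds only the shaker and the ramekin, both where they were. The flap lies on its shut plane, the blue tub and other bystanders look unmoved, and the robot is clear of everything. I'm handing the job in.

```bash
python3 -c "
from station import r
r.finish_job(); print(r.get_state()['clock'])"
```

```text
the job is handed in; nothing more can be done
the job is handed in; nothing more can be done
```

The tub is in the bin, and I handed the job in at about 13.7 s of the 34 s allowed. I set the open jaws along the bin's x axis, straddling the tub. In one level push at 156 mm height, the front finger opened the flap and held it while the rear finger slid the tub off the ledge. I then backed out level, so the flap followed the finger shut.

**Last checks**
- **Tub:** it is gone from the ledge. I did not see it on the bin floor, because the closed flap hides it; pictures with the flap still open showed it neither on the ledge nor between the fingers.
- **Flap:** it is shut, lying within about 1 mm (median) of its closed plane in both views.
- **Shaker and ramekin:** their measured positions changed by no more than 0.2 mm in the top view. The side view sees the two as one blob, so it gave no separate check.
- **Other bystanders:** they and the blue look-alike tub look unmoved in the pictures; I did not measure them.
- **Forces:** the guarded moves never reached their limit (5 N lowering the fingers, 15 N pushing and backing out). The largest reading I took was about 5 N, while the flap was held open.

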